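# Slide a loaded tray over the gap onto the dock and snug it against the buffer

### The arm

A 6-joint arm with a two-finger parallel gripper is mounted at the origin on the work surface; the furniture and walls round the work are solid. World frame = base frame: x ahead of the robot, y to its left, z up, the work surface at z = 0. Lengths are in m, angles in rad, forces in N, time in s.
With the tool pointing down it reaches from about 0.225 to 0.875 m from the base axis. Payload 3.4 kg.
Tool frame: the origin (TCP) lies at the very end of the fingers, on their centre line; the grasp point (between the pads) lies 19 mm behind it; z points along the fingers, y is the direction in which the jaws open and shut (so a half turn about z gives the same grasp; the last joint's range is limited). The gripper opens to 85 mm and grips with 20 to 120 N. Pads are 22 mm wide; open, the fingers measure 114 mm over their backs; the gripper's body (76 mm by 85 mm) begins 54 mm behind the grasp point. The pads swing forward as they close: fully open they stand 13 mm farther back than shut.
Start: joints at [-1.223, 0.276, 1.505, -0, 1.361, -0.121], TCP at [0.26, -0.513, 0.231] pointing down, gripper open.
Joint ranges: [-2.89, 2.89], [-0.75, 2.08], [0.22, 2.7], [-1.18, 4.32], [0.11, 2.71], [-2.7, 2.7]. Speed limits (rad/s): [2.57, 2.57, 3.14, 3.14, 3.14, 3.14].

### API

Orientations are given as a unit quaternion [w, x, y, z].
In Python, from rig import telemetry, cams, sign_off, spotter gives the robot as it stands.
- The arm moves only by the tool servo_tool, never from a script. Its argument "steps" is a list of rows, each a list of 6 numbers: the shift along the tool's x, y, z in mm, then the turn, a rotation vector about the tool's x, y, z in degrees. In form: [[x, y, z, ax, ay, az], ...]. A call has 1 to 8 rows; each row is the pose to reach, as a shift and turn from the pose commanded when the call began, along the tool's axes at that moment; what a row does not reach only later rows make up. A row lasts 1/10 s, in which the tool goes at most 50 mm and 8.59 degrees, less where a joint would pass 70% of its speed; a pose out of reach is approached as far as the arm can. A call with a gripper value outside its range is refused whole. "hand" is the closure in counts, from 0 (fully open) to 255 (shut), set as the call begins (left out, the last holds). The fingers move at their own pace and stop on an object; "grip_force" is the grip in N (left out, the last holds). Time passes only in rows, so rows that repeat a pose let the fingers close. It gives the time, the measured TCP pose, the force and the opening at its end, in the units of the state.
- telemetry.get_state(): the state, without advancing time (a new reading comes with each control period).
- cams.get_image(name): name is "scene" or "top" or "wrist"; returns (picture, depth): 400x640x3 uint8, red, green, blue; 400x640 float32, m along the optical axis (not along the pixel's ray), 0 where there is no reading.
- cams.camera_model(name): a dict with "camera_matrix" (3x3 intrinsics, pixels), "D" ([k1, k2, p1, p2, k3] as OpenCV has them; the pictures are not rectified), "origin" and "rotation" of the camera in the world; the wrist camera has in their place "tool_from_camera" (4x4, takes a point from camera to tool coordinates, whose origin is the TCP and whose axes are the flange's). Camera axes: x right, y up, looking along -z (the intrinsics and any distortion apply to the point x, -y, -z); pixel columns grow to the right and rows downward; lengths in m; the calibration is good to about 2 mm. A picture is of the moment at which its call begins: read the wrist's pose just before it. camera_model takes no time and is no camera call.
- sign_off(): hands the job in, once; it reports no verdict.
Trained networks look in the newest picture that a camera, given by its name, has taken for a name from the list of things; names that differ only in an ending like _2 or _b are one class to them, and where a whole thing is asked for, a point or a joint stands for the part that bears it (a point fixed in the world has none). Each returns a list of dicts, best first, with "conf" (0 to 1); they miss things now and then, are a little off and sometimes report something else, mostly with a low value. They report only what shows in the picture. A call takes as long as a camera call. They do not tell look-alikes from the thing itself.
- spotter.outline_of(query, camera): "region" (400x640 bool, what is visible of it) and "rect" ([left, top, width, height] in pixels, round what is visible of it).
The state is a dict: "clock": time; "qpos": joint angles; "qd": joint speeds; "effort": joint torques, N m; "position": TCP position; "ee_rot": TCP orientation; "contact_force": force on the tool from outside, world axes, zero at the start; "moment": the same for the moment, N m; "width": finger opening in m.
Only numpy, scipy, OpenCV 4.12 (cv2) and the standard library are available. Lean on these libraries where they do the work, as an engineer would, in place of code of your own. Each camera call takes 0.05 s, during which the arm holds its last target.

### The job

Take the yellow tray by its black grip and slide it, with the screw tin in it, from the loading stand across the gap onto the receiving dock: keep it level, do not let its heavy nose sag into the gap, and do not lift it off. Between the dock's side guides, push it on until it meets the red sprung buffer and gently press it in with about 8 N (never more than 15 N), then let go so that the tray stays resting against the buffer. Leave everything else where it stands.

Things in the scene. Friction and masses are not known exactly. Their poses are not given: they have to be found in the camera images.
- tray: Yellow tray, 130 mm long (x), 80 wide (y), floor 4 mm thick, walls 16 mm high at the nose (+x) and sides, none at the tail (-x). 0.2 kg. Origin: centre of its underside; +x points to the nose, which goes first. Loaded, its centre of mass is about 23 mm ahead of the origin: with more than about 42 mm of nose over an edge, the nose drops unless the tail is held.
- tray_grip (a point): Point in the black grip block on the tray's tail, 53 mm behind the tray's origin, 28 mm above its underside. Block: 12 mm thick along the tray's x, 36 wide along y, from 4 to 40 mm above the underside. The tail edge is 6 mm behind it, 49 mm of free floor lie ahead of it: take it from above, one finger ahead, one behind. Axes as the tray's.
- tray_nose (a point): Middle of the leading edge of the tray's underside, 65 mm ahead of the tray's origin. Axes as the tray's.
- screw_tin: White round tin full of screws, diameter 51 mm, 42 high, about 0.5 kg, standing in the pocket at the tray's nose (57 x 54 mm inside, ribs to 14 mm above the tray's underside), 34 mm ahead of the tray's origin. Origin: centre of its underside.
- loading_stand: Low fixed aluminium stand, 155 mm long, 112 wide, flat top 40 mm above the table; the tray starts on it, turned by up to 0.1 rad. Origin: on the table under the middle of its exit edge; +x points across the gap to the dock; the stand lies at x = -155 to 0 mm.
- dock: Receiving dock: low fixed aluminium stand, 196 mm long, 112 wide, top 40 mm above the table like the loading stand's. Origin: on the table under the middle of its entry edge; +x points into the dock, the way of the tray. At x = 0 to 9 mm a lip slopes down toward the gap, which is 50 to 58 mm wide. Two black guides 10 mm high, 87 mm apart, flared at the entry, lead the tray.
- buffer_zone (a point): Fixed point on the dock, 152 mm past the entry edge, 51 mm above the table: middle of the zone where the red sprung buffer pad (36 mm wide, 13 high) may be. Its blue carriage is clamped at an unknown place: the pad's face, untouched, is 138 to 166 mm past the entry edge. The spring starts at zero force, gives 3 N per mm, 7 mm at most; the tray's friction adds 3 to 9 N. Axes as the dock's.
- cork_block: Bystander: brown cork sanding block, 50 x 90 x 28 mm, loose on the table. Origin: centre of its underside.
- whetstone: Bystander: grey and brown whetstone, 52 x 150 x 25 mm, loose on the table. Origin: centre of its underside.
Not all that is in view belongs to the job. What is meant by the screw_tin is not pink, and is the larger of those in its own colour.

How it is judged:
On the way, in this order (a step that is already met when the one before it is completed fails the run):
1. the tray's nose is over the dock, between its guides, at the height of the dock's top (x of tray_nose in the frame of dock above 0.02 m and z of tray_nose in the frame of dock above 0.036 m and y of tray_nose in the frame of dock between -0.012 and 0.012 m), for 0.1 s.
2. the tray presses the buffer in with at least 4 N (about 1.3 mm) (contact force between tray and buffer_pad above 4 N), for 0.2 s.
At the end, for the whole second after the job is handed in: The tray, released and at rest, lies flat on the dock between the guides with its tail past the entry edge (within 6 mm of the middle and 0.07 rad of the dock's direction), still touching the buffer with more than 0.2 N, and the screw tin stands upright in the tray's nose pocket (contact force between tray and buffer_pad above 0.2 N and x of tray in the frame of dock above 0.071 m and y of tray in the frame of dock between -0.006 and 0.006 m and angle between the x axis of tray and the x axis of dock, either way round below 0.07 rad and angle between tray's own z axis and vertical below 0.03 rad and z of tray in the frame of dock between 0.037 and 0.043 m and linear speed of tray below 0.01 m/s and x of screw_tin in the frame of tray between 0.024 and 0.044 m and y of screw_tin in the frame of tray between -0.01 and 0.01 m and z of screw_tin in the frame of tray between -0.002 and 0.01 m and angle between screw_tin's own z axis and vertical below 0.08 rad and linear speed of screw_tin below 0.02 m/s).
It fails at once if the tray tilts by more than 0.07 rad (the nose sags into the gap) (angle between tray's own z axis and vertical above 0.07 rad).
It fails at once if the tray is lifted more than 8 mm off the stands' tops (height (world z) of tray above 0.048 m).
It fails at once if the tray presses the buffer with more than 15 N (contact force between tray and buffer_pad above 15 N).
It fails at once if the cork block or the whetstone is shifted by more than 20 mm (distance of any of cork_block, whetstone from where it was at the start of the episode above 0.02 m).
It also fails if it takes over 61 s, if anything falls off the work surface, if the arm or the gripper's body presses on something with over 40 N, if the wrist force passes 120 N, or if a joint passes its speed limit or range.

## Working session

There is one attempt and no reset: what is moved stays moved. The work goes in short steps, Python scripts to look and compute and a tool call to move; the robot and the scene stay as the last step left them, time stands still between calls to the robot, and variables do not carry over. Pictures are saved under pics/ and viewed, and the job is handed in when it is done.

Besides the shell and the picture viewer there is one more tool, called after "Request:" as name([rows], argument=value, ...), one row to a line, values as JSON. servo_tool: Moves the arm, as the interface text tells. Its arguments: {"type":"object","properties":{"steps":{"type":"array","items":{"type":"array","items":{"type":"number"}}},"hand":{"type":"number"},"grip_force":{"type":"number"}},"required":["steps"]}

```bash
mkdir -p pics; ls
python3 - <<'E'
from rig import telemetry, cams
import cv2, numpy as np
s=telemetry.get_state(); print({k:np.round(v,4).tolist() for k,v in s.items()})
for n in ["scene","top"]:
    im,d=cams.get_image(n); cv2.imwrite(f"pics/{n}0.png",im[:,:,::-1]); np.save(f"{n}0d.npy",d); np.save(f"{n}0.npy",im)
    m=cams.camera_model(n); print(n,{k:np.round(v,4).tolist() for k,v in m.items()})
print(cams.camera_model("wrist"))
E
```

```text
pics
{'clock': 0.0, 'qpos': [-1.223, 0.2766, 1.5061, 0.0, 1.3607, -0.121], 'qd': [0.0003, 0.0011, -0.0004, 0.0011, 0.0012, -0.0003], 'effort': [0.0016, -41.6775, -24.5807, -0.0001, 0.011, -0.0], 'position': [0.2596, -0.5125, 0.2304], 'ee_rot': [-0.0009, 0.9727, 0.2322, -0.0001], 'contact_force': [0.2498, -0.0708, 0.1036], 'moment': [-0.0003, -0.0408, 0.0106], 'width': 0.0855}
scene {'camera_matrix': [[511.3225, 0.0, 320.7683], [0.0, 511.3225, 204.0318], [0.0, 0.0, 1.0]], 'D': [0.0015, 0.0, 0.0, 0.0, 0.0], 'origin': [-0.502, -0.6668, 0.6202], 'rotation': [0.7205, 0.4783, -0.2747, -0.4203]}
top {'camera_matrix': [[445.6814, 0.0, 317.7949], [0.0, 445.6814, 203.9977], [0.0, 0.0, 1.0]], 'D': [0.0059, 0.0, 0.0, 0.0, 0.0], 'origin': [0.3836, -0.0337, 1.0931], 'rotation': [0.7153, 0.0513, -0.0762, -0.6927]}
{'camera_matrix': array([[339.7815946 ,   0.        , 322.27540548],
       [  0.        , 339.7815946 , 194.90821879],
       [  0.        ,   0.        ,   1.        ]]), 'D': array([-0.06174749,  0.        ,  0.        ,  0.        ,  0.        ]), 'tool_from_camera': array([[-1.17830495e-05,  9.60419763e-01,  2.78556779e-01,
         7.10239245e-02],
       [ 9.99999971e-01,  7.87298134e-05, -2.29147608e-04,
        -7.64565834e-04],
       [-2.42008614e-04,  2.78556768e-01, -9.60419735e-01,
        -1.42839954e-01],
       [ 0.00000000e+00,  0.00000000e+00,  0.00000000e+00,
         1.00000000e+00]])}
```

View pics/scene0.png

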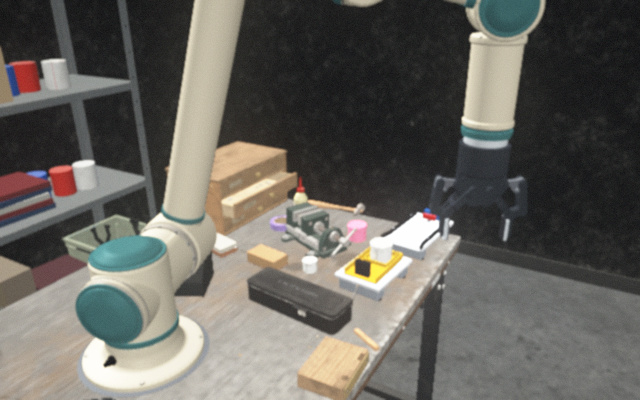

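View pics/top0.png

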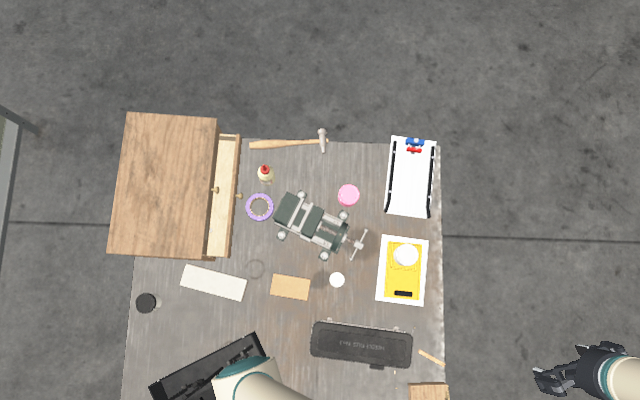

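The scene view shows the arm and, at (360,265), the tray on its stand with the dock behind it at (425,230). The top view shows:
- Stand at (403,270), tray grip at (403,294), dock at (411,175), red pad at (414,150).
- Tin candidates: white large (405,255) in the tray, white small (337,280), pink (348,195). The white one in the tray's pocket fits, being the larger white. I'll confirm it in a crop.

```bash
cat > h.py <<'E'
import numpy as np, cv2
from scipy.spatial.transform import Rotation as R
from rig import telemetry, cams
def pose(name, s=None):
    m=cams.camera_model(name); K=np.array(m["camera_matrix"]); D=np.array(m["D"],float)
    if name=="wrist":
        T=np.array(m["tool_from_camera"]); s=s or telemetry.get_state()
        q=s["ee_rot"]; Rt=R.from_quat([q[1],q[2],q[3],q[0]]).as_matrix()
        return K,D,Rt@T[:3,3]+s["position"],Rt@T[:3,:3]
    q=np.array(m["rotation"]); 
    Rm=R.from_quat([q[1],q[2],q[3],q[0]]).as_matrix() if q.size==4 else q
    return K,D,np.array(m["origin"]),Rm
def rays(P,uv):
    K,D,o,Rm=P
    n=cv2.undistortPoints(np.array(uv,float).reshape(-1,1,2),K,D).reshape(-1,2)
    return np.c_[n[:,0],-n[:,1],-np.ones(len(n))]
def plane(P,uv,z):
    d=rays(P,uv)@P[3].T; o=P[2]
    return o+d*((z-o[2])/d[:,2])[:,None]
def cloud(P,depth,uv):
    uv=np.array(uv); dd=depth[uv[:,1],uv[:,0]]
    return (rays(P,uv)*dd[:,None])@P[3].T+P[2]
def proj(P,pts):
    K,D,o,Rm=P
    c=(np.atleast_2d(pts)-o)@Rm; c=c*[1,-1,-1]
    return cv2.projectPoints(c,np.zeros(3),np.zeros(3),K,D)[0].reshape(-1,2)
E
python3 - <<'E'
from h import *
im=np.load("top0.npy"); d=np.load("top0d.npy"); P=pose("top")
c=im[120:320,330:460]; cv2.imwrite("pics/topcrop.png",cv2.resize(c[:,:,::-1],None,fx=3,fy=3,interpolation=cv2.INTER_CUBIC)[:600])
v,u=np.mgrid[120:400,130:470]; uv=np.c_[u.ravel(),v.ravel()]
X=cloud(P,d,uv); ok=d[uv[:,1],uv[:,0]]>0
X[~ok]=np.nan
col=im[uv[:,1],uv[:,0]].astype(int)
def sel(n,m): print(n,m.sum(),np.round(np.nanmedian(X[m],0),4),np.round(np.nanmin(X[m],0),4),np.round(np.nanmax(X[m],0),4))
hsv=cv2.cvtColor(im,cv2.COLOR_RGB2HSV)[uv[:,1],uv[:,0]].astype(int)
Y=(abs(hsv[:,0]-25)<8)&(hsv[:,1]>170)&(uv[:,0]>360)
sel("yellow",Y)
W=(col.min(1)>215)&(uv[:,0]>370)&(uv[:,1]<310)
for n,m in (("stand",W&(uv[:,1]>228)&(uv[:,1]<310)),("dock",W&(uv[:,1]<222))):
    sel(n,m)
    mm=m&(abs(X[:,2]-0.04)<0.012)
    r=cv2.minAreaRect(X[mm][:,:2].astype(np.float32)*1000); print(n,r,np.round(cv2.boxPoints(r),1).tolist())
r=cv2.minAreaRect(X[Y][:,:2].astype(np.float32)*1000); print("tray",r)
B=(col.max(1)<60)&(uv[:,0]>385)&(uv[:,0]<420)&(uv[:,1]>285)&(uv[:,1]<302); sel("grip",B)
print(cv2.minAreaRect(X[B][:,:2].astype(np.float32)*1000))
Rd=((hsv[:,0]<6)|(hsv[:,0]>174))&(hsv[:,1]>150)&(uv[:,0]>390)&(uv[:,1]<170); sel("red",Rd)
print(uv[Rd].min(0),uv[Rd].max(0),X[Rd][:5])
E
```

```text
yellow 23 [ 0.4841 -0.2624  0.0546] [ 0.3622 -0.3069  0.0413] [ 0.4897 -0.2369  0.0779]
stand 1668 [ 0.4468 -0.2683  0.0404] [ 0.3367 -0.379  -0.0072] [ 0.5142 -0.2073  0.092 ]
stand ((426.18359375, -270.8901062011719), (113.34422302246094, 154.61865234375), 83.92536163330078) [[343.29998779296875, -319.1000061035156], [497.1000061035156, -335.3999938964844], [509.1000061035156, -222.6999969482422], [355.29998779296875, -206.39999389648438]]
dock 2852 [ 0.646  -0.2893  0.0401] [ 0.5517 -0.5927 -0.721 ] [ 1.0042 -0.2275  0.072 ]
dock ((654.6231079101562, -291.14410400390625), (112.6549072265625, 198.9230499267578), 83.96183013916016) [[549.7999877929688, -336.70001220703125], [747.5999755859375, -357.6000061035156], [759.5, -245.60000610351562], [561.5999755859375, -224.6999969482422]]
tray ((426.1439208984375, -270.09320068359375), (70.18276977539062, 125.91356658935547), 88.28353118896484)
grip 58 [ 0.373  -0.2662  0.0798] [ 0.3685 -0.2832  0.0645] [ 0.3771 -0.2483  0.0839]
((372.583984375, -265.66326904296875), (34.68109893798828, 8.006294250488281), 86.6278305053711)
red 45 [ 0.7164 -0.2964  0.057 ] [ 0.7136 -0.3157  0.0455] [ 0.722  -0.2806  0.061 ]
[407 147] [421 152] [[ 0.72202949 -0.28342498  0.05845947]
 [ 0.71896193 -0.28063403  0.05979094]
 [ 0.71878367 -0.28287853  0.06064405]
 [ 0.71980699 -0.28602102  0.0577968 ]
 [ 0.71999623 -0.28854529  0.0575188 ]]
```

View pics/topcrop.png

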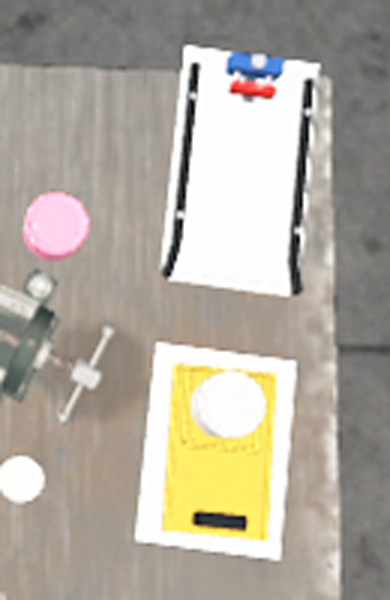

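The crop confirms it: the larger white tin stands in the tray's nose pocket. The small white one lies on the table at left, and the pink one is elsewhere. Next I move above the tray for a close wrist view.

```bash
cat >> h.py <<'E'
def delta(target, yaw_y_deg):
    """shift (mm, tool axes) and turn (deg) to bring TCP to target, tool z down, tool y at world yaw"""
    s=telemetry.get_state(); q=s["ee_rot"]; Rt=R.from_quat([q[1],q[2],q[3],q[0]]).as_matrix()
    a=np.radians(yaw_y_deg); y=np.array([np.cos(a),np.sin(a),0]); z=np.array([0,0,-1.]); x=np.cross(y,z)
    Rg=np.c_[x,y,z]
    print("shift mm",np.round(Rt.T@(np.array(target)-s["position"])*1000,2),"turn",np.round(np.degrees(R.from_matrix(Rt.T@Rg).as_rotvec()),2),
      "| clock",round(s["clock"],2),"F",np.round(s["contact_force"],1),"w",round(s["width"]*1000,1),"pos",np.round(s["position"]*1000,1),"yawy",round(float(np.degrees(np.arctan2(Rt[1,1],Rt[0,1]))),2))
E
python3 -c "
from h import *
delta([.45,-.27,.2],-4.5)"
```

```text
shift mm [ 279.41 -130.26   30.77] turn [ -0.08  -0.06 -58.64] | clock 0.1 F [ 0.6 -0.5  0.8] w 85.5 pos [ 259.6 -512.5  230.5] yawy -63.14
```

Request:
servo_tool([
  [35,-16,4,0,0,-7.3],
  [70,-33,8,0,0,-14.6],
  [105,-49,12,0,0,-22],
  [140,-65,15,0,0,-29.3],
  [175,-81,19,0,0,-36.6],
  [210,-98,23,0,0,-44],
  [245,-114,27,0,0,-51.3],
  [279,-130,31,-0.1,0,-58.6],
], hand=0)

```text
clock: 0.9
position: [0.4506, -0.2694, 0.1998]
ee_rot: [0.001, 0.733, 0.68, 0.0]
contact_force: [0.3, -0.7, -0.5]
width: 0.0851
```

Request:
servo_tool([
  [0,0,0,0,0,0],
  [0,0,0,0,0,0],
  [0,0,0,0,0,0],
])

```text
clock: 1.2
position: [0.4495, -0.2716, 0.2002]
ee_rot: [0.001, 0.735, 0.678, -0.0]
contact_force: [-0.6, -0.4, 0.2]
width: 0.0856
```

Run:
```python
from h import *
delta([.45,-.27,.2],-4.5)
s=telemetry.get_state(); im,d=cams.get_image("wrist"); P=pose("wrist",s)
np.savez("w1.npz",im=im,d=d,K=P[0],D=P[1],o=P[2],R=P[3]); cv2.imwrite("pics/w1.png",im[:,:,::-1])
print(np.round(P[2],4))
```

```text
shift mm [1.68 0.38 0.22] turn [ 0.05  0.08 -0.11] | clock 1.2 F [-0.6 -0.4  0.2] w 85.6 pos [ 449.5 -271.6  200.2] yawy -4.61
[ 0.455  -0.2002  0.343 ]
```

View pics/w1.png

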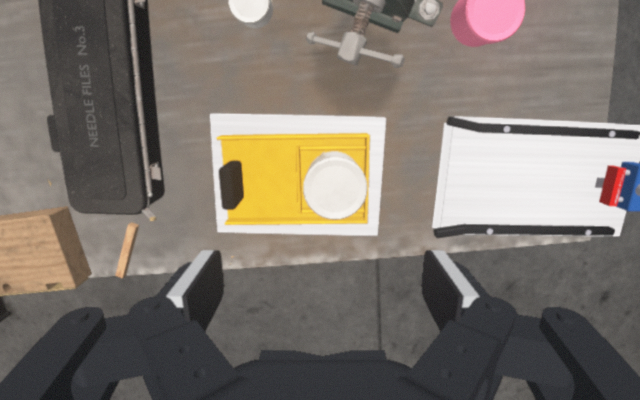

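Wrist view: stand at (210-385, 113-235), tray with grip at (231,185) and tin at (335,185). The dock entry edge is at about x=440, with guides at y≈130 and 232 and the red pad at (612,185). The fingers are at the bottom.

Run:
```python
from h import *
f=np.load("w1.npz"); im=f["im"]; d=f["d"]; P=(f["K"],f["D"],f["o"],f["R"])
hsv=cv2.cvtColor(im,cv2.COLOR_RGB2HSV).astype(int); v,u=np.mgrid[:400,:640]
def line_pts(mask, axis, lo, hi, side):
    out=[]
    for k in range(lo,hi):
        idx=np.where(mask[:,k] if axis=='c' else mask[k])[0]
        if len(idx)>5: e=idx[0]-.5 if side==0 else idx[-1]+.5; out.append((k,e) if axis=='c' else (e,k))
    return np.array(out,float)
def fit(uv,z,name):
    X=plane(P,uv,z)[:,:2]
    for _ in range(3):
        vx,vy,x0,y0=cv2.fitLine(X.astype(np.float32)*1000,cv2.DIST_HUBER,0,.01,.01).ravel()
        r=(X*1000-[x0,y0])@[-vy,vx]; X=X[abs(r)<1.5]
    if abs(vx)>abs(vy): 
        if vx<0: vx,vy=-vx,-vy
        ang=np.degrees(np.arctan2(vy,vx))
    else:
        if vy<0: vx,vy=-vx,-vy
        ang=np.degrees(np.arctan2(vy,vx))-90
    print(name,"pt",np.round([x0,y0],1),"ang",round(float(ang),2),"n",len(X),"rms",round(float(np.std(r)),2)); return x0,y0,ang
white=(im.min(2)>165)&(hsv[:,:,1]<60)
yel=(abs(hsv[:,:,0]-24)<9)&(hsv[:,:,1]>130)
st=(white|yel)&(u>200)&(u<395)&(v>105)&(v<245)
dk=white&(u>425)&(u<640)&(v>105)&(v<245)
print("STAND")
a=fit(line_pts(st,'c',225,370,0),.04,"left(+y)"); b=fit(line_pts(st,'c',230,370,1),.04,"right")
c=fit(line_pts(st,'r',125,225,0),.04,"tail"); e=fit(line_pts(st,'r',125,225,1),.04,"exit")
print("DOCK")
fit(line_pts(dk,'r',135,225,0),.04,"entry"); fit(line_pts(dk,'c',470,595,0),.04,"left"); fit(line_pts(dk,'c',470,595,1),.04,"right")
print("GUIDES")
blk=(im.max(2)<75)
g1=blk&(u>500)&(u<640)&(v>110)&(v<150); g2=blk&(u>500)&(u<615)&(v>215)&(v<245)
for n,g in(("g1",g1),("g2",g2)):
    gp=np.argwhere(g); print(n,gp.min(0),gp.max(0))
def lp(mask,lo,hi,side,minn=2):
    o=[]
    for k in range(lo,hi):
        i=np.where(mask[:,k])[0]
        if len(i)>=minn:o.append((k,i[0]-.5 if side==0 else i[-1]+.5))
    return np.array(o,float)
fit(lp(g1,510,635,1),.05,"g1 inner(bottom edge img) z.05"); fit(lp(g1,510,635,1),.04,"g1 inner z.04"); 
fit(lp(g2,510,610,0),.05,"g2 inner z.05")
print("TRAY")
ty=yel&(u>200)&(u<395)&(v>105)&(v<245)
fit(line_pts(ty,'c',250,360,0),.056,"left rim"); fit(line_pts(ty,'c',250,360,1),.056,"right rim"); fit(line_pts(ty,'r',145,215,1),.056,"nose"); fit(line_pts(ty,'r',142,160,0),.044,"tail"),
gb=blk&(u>212)&(u<250)&(v>155)&(v<215)
gp=np.argwhere(gb)[:,::-1]; print("grip px",gp.min(0),gp.max(0))
dd=d[gb]; X=cloud(P,d,gp); print("grip cloud med",np.round(np.median(X,0),4)); 
top=X[abs(X[:,2]-.08)<.006]; print(len(top),np.round(top.mean(0),4),cv2.minAreaRect(top[:,:2].astype(np.float32)*1000))
wz=white&(u>295)&(u<375)&(v>145)&(v<225); gp=np.argwhere(wz)[:,::-1]; X=cloud(P,d,gp); t=X[X[:,2]>.078]; print("tin top",len(t),np.round(np.median(t,0),4),cv2.minEnclosingCircle(t[:,:2].astype(np.float32)*1000))
sc=cloud(P,d,np.argwhere(st&white)[:,::-1]); print("stand z",np.median(sc[abs(sc[:,2]-.04)<.01][:,2])); 
sc=cloud(P,d,np.argwhere(dk)[:,::-1]); print("dock z",np.median(sc[:,2]))
red=((hsv[:,:,0]<6)|(hsv[:,:,0]>174))&(hsv[:,:,1]>150)&(u>590)&(v<245)&(v>150)
gp=np.argwhere(red)[:,::-1];print("red",gp.min(0),gp.max(0)); X=cloud(P,d,gp); print(np.round(np.percentile(X,[2,50,98],axis=0),4))
```

```text
STAND
left(+y) pt [ 441.2 -214.3] ang -5.8 n 145 rms 0.26
right pt [ 423.1 -325.7] ang -5.96 n 140 rms 0.3
tail pt [ 349.9 -255.2] ang -5.92 n 100 rms 0.28
exit pt [ 504.  -273.9] ang -5.99 n 100 rms 0.26
DOCK
entry pt [ 555.  -282.5] ang -5.9 n 90 rms 0.28
left pt [ 641.7 -232.4] ang -5.9 n 125 rms 0.26
right pt [ 667.3 -336.8] ang -6.2 n 85 rms 0.27
GUIDES
g1 [125 501] [137 639]
g2 [226 501] [234 613]
g1 inner(bottom edge img) z.05 pt [ 672.1 -247.4] ang -6.04 n 116 rms 0.29
g1 inner z.04 pt [ 679.5 -249. ] ang -6.04 n 116 rms 0.3
g2 inner z.05 pt [ 694.8 -337. ] ang -5.24 n 100 rms 0.4
TRAY
left rim pt [ 439.7 -229.4] ang -3.96 n 110 rms 0.21
right rim pt [ 432.3 -308.9] ang -3.86 n 110 rms 0.26
nose pt [ 489.3 -268.7] ang -4.36 n 55 rms 0.29
tail pt [ 362.9 -237.2] ang -4.49 n 18 rms 0.23
grip px [220 162] [242 207]
grip cloud med [ 0.3762 -0.2629  0.079 ]
540 [ 0.3738 -0.2643  0.0795] ((373.39044189453125, -264.59075927734375), (33.33380889892578, 10.057169914245605), 86.62996673583984)
tin top 3162 [ 0.4594 -0.2692  0.0857] ((458.46221923828125, -247.88487243652344), 47.833805084228516)
stand z 0.04026197198112036
dock z 0.04017795703569768
red [601 167] [625 205]
[[ 0.7119 -0.3133  0.0472]
 [ 0.715  -0.2953  0.056 ]
 [ 0.7219 -0.2797  0.0594]]
```

```bash
python3 -c "
from h import *
delta([.373,-.2648,.05],-3.95)"
```

```text
shift mm [  1.09 -76.91 150.2 ] turn [ 0.07  0.08 -0.69] | clock 1.25 F [-0.8  0.2 -0.7] w 85.3 pos [ 449.4 -271.9  200.3] yawy -4.64
```

Request:
servo_tool([
  [0,-25,10,0,0,-0.3],
  [0,-50,25,0,0,-0.7],
  [1,-77,50,0,0,-0.7],
  [1,-77,80,0,0,-0.7],
  [1,-77,100,0,0,-0.7],
  [1,-77,100,0,0,-0.7],
], hand=125, grip_force=30)

```text
clock: 1.85
position: [0.3709, -0.2635, 0.0982]
ee_rot: [-0.002, 0.731, 0.682, -0.0]
contact_force: [0.1, -0.6, -0.4]
width: 0.0436
```

Run:
```python
from h import *
delta([.373,-.2648,.05],-3.95)
s=telemetry.get_state(); im,d=cams.get_image("wrist"); P=pose("wrist",s)
cv2.imwrite("pics/w2.png",im[:,:,::-1])
np.savez("w2.npz",im=im,d=d,K=P[0],D=P[1],o=P[2],R=P[3])
```

```text
shift mm [-1.29  2.29 48.18] turn [-0.17 -0.14 -0.05] | clock 1.85 F [ 0.1 -0.6 -0.4] w 43.6 pos [ 370.9 -263.5   98.2] yawy -4.0
```

View pics/w2.png

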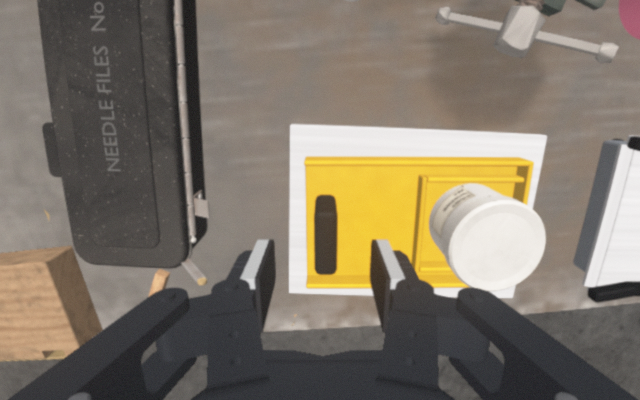

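Open fingers are at (258,285) and (388,280), straddling the grip at (325,235). The tin at (490,240) is clear of the forward finger. Refining the grip position in this view.

Run:
```python
from h import *
f=np.load("w2.npz"); im=f["im"]; d=f["d"]; P=(f["K"],f["D"],f["o"],f["R"])
v,u=np.mgrid[:400,:640]
gb=(im.max(2)<85)&(u>308)&(u<345)&(v>190)&(v<278)
gp=np.argwhere(gb)[:,::-1]; X=cloud(P,d,gp); top=X[abs(X[:,2]-.08)<.006]
r=cv2.minAreaRect(top[:,:2].astype(np.float32)*1000); print(len(top),np.round(top.mean(0),4),r)
T=[.3735,-.2648,.05]; delta(T,-3.95)
```

```text
1242 [ 0.3724 -0.2632  0.0799] ((372.2435607910156, -264.4504699707031), (35.300785064697266, 10.209339141845703), 86.62583923339844)
shift mm [-0.41  1.33 49.58] turn [-0.03 -0.03 -0.02] | clock 1.9 F [ 1.4  0.7 -0.1] w 43.4 pos [ 372.2 -264.3   99.6] yawy -3.97
```

Request:
servo_tool([
  [0,0.5,12,0,0,0],
  [0,0.5,25,0,0,0],
  [0,0.5,38,0,0,0],
  [0,0.5,45,0,0,0],
  [0,0.5,49,0,0,0],
  [0,0.5,49,0,0,0],
])

```text
clock: 2.5
position: [0.3742, -0.2645, 0.0515]
ee_rot: [0.001, 0.73, 0.683, 0.0]
contact_force: [-0.2, 0.6, 0.0]
width: 0.0434
```

Request:
servo_tool([
  [0,0,0,0,0,0],
  [0,0,0,0,0,0],
  [0,0,0,0,0,0],
  [0,0,0,0,0,0],
  [0,0,0,0,0,0],
  [0,0,0,0,0,0],
], hand=255, grip_force=30)

```text
clock: 3.1
position: [0.3735, -0.2642, 0.0518]
ee_rot: [0.001, 0.73, 0.683, -0.0]
contact_force: [-4.2, -0.0, 6.5]
width: 0.0115
```

Run:
```python
from h import *
delta([.3735,-.2648,.05],-3.95)
s=telemetry.get_state(); im,d=cams.get_image("wrist"); P=pose("wrist",s)
cv2.imwrite("pics/w3.png",im[:,:,::-1])
np.savez("w3.npz",im=im,d=d,K=P[0],D=P[1],o=P[2],R=P[3])
```

```text
shift mm [-0.58  0.05  1.79] turn [0.04 0.08 0.13] | clock 3.1 F [-4.2 -0.   6.5] w 11.5 pos [ 373.5 -264.2   51.8] yawy -3.82
```

View pics/w3.png

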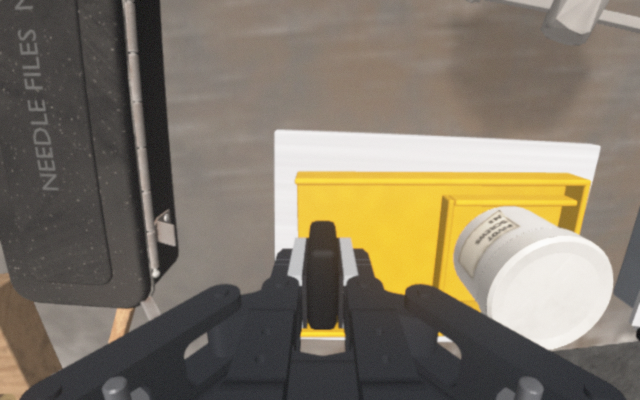

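Request:
servo_tool([
  [0,0,0,0,0,0],
  [0,0,0,0,0,0],
  [0,0,0,0,0,0],
], hand=255, grip_force=100)

```text
clock: 3.45
position: [0.3736, -0.2643, 0.052]
ee_rot: [0.001, 0.73, 0.683, -0.0]
contact_force: [-3.0, -0.9, 6.7]
width: 0.0102
```

Run:
```python
from h import *
delta([.42145,-.26652,.0505],-6)
```

```text
shift mm [ 0.98 47.86  1.51] turn [0.06 0.1  2.18] | clock 3.45 F [-3.  -0.9  6.7] w 10.2 pos [ 373.6 -264.3   52. ] yawy -3.82
```

Request:
servo_tool([
  [0,4,0,0,0,0.2],
  [0,9,0,0,0,0.5],
  [0,15,0,0,0,0.8],
  [0.5,22,0,0,0,1.2],
  [0.5,29,0,0,0,1.6],
  [1,36,0,0,0,2],
  [1,43,0,0,0,2.1],
  [1,48,0,0,0,2.1],
])

```text
clock: 4.25
position: [0.4186, -0.2652, 0.052]
ee_rot: [-0.002, 0.742, 0.67, -0.002]
contact_force: [-12.7, 0.6, 14.3]
width: 0.0102
```

Run:
```python
from h import *
delta([.42145,-.26652,.0505],-6)
s=telemetry.get_state(); im,d=cams.get_image("wrist"); P=pose("wrist",s)
cv2.imwrite("pics/w4.png",im[:,:,::-1])
np.savez("w4.npz",im=im,d=d,K=P[0],D=P[1],o=P[2],R=P[3])
```

```text
shift mm [-1.05  2.99  1.47] turn [-0.31 -0.01  0.15] | clock 4.25 F [-12.7   0.6  14.3] w 10.2 pos [ 418.6 -265.2   52. ] yawy -5.85
```

View pics/w4.png

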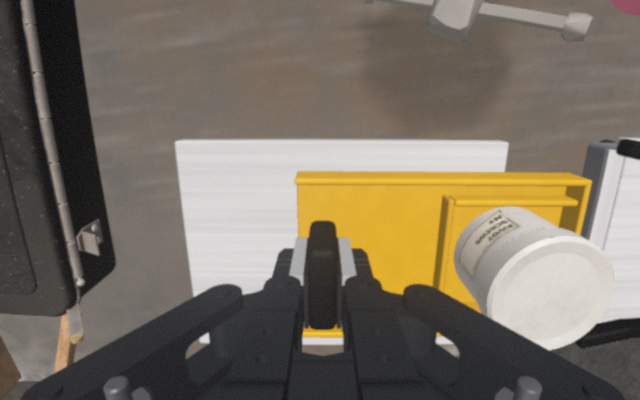

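Request:
servo_tool([
  [0,3,0,0,0,0.1],
  [-0.5,6,0,0,0,0.1],
  [-0.5,10,0,0,0,0.1],
  [-0.5,14,0,0,0,0.1],
  [-0.5,18,0,0,0,0.1],
  [-0.5,20,0,0,0,0.1],
])

```text
clock: 4.9
position: [0.4381, -0.2675, 0.052]
ee_rot: [-0.002, 0.743, 0.669, -0.002]
contact_force: [-11.8, 1.5, 14.1]
width: 0.0105
```

```bash
cat > chk.py <<'E'
import sys
from h import *
n=sys.argv[1]
delta([.42145,-.26652,.0505],-6)
s=telemetry.get_state(); im,d=cams.get_image("wrist"); P=pose("wrist",s)
cv2.imwrite(f"pics/{n}.png",im[:,:,::-1])
np.savez(f"{n}.npz",im=im,d=d,K=P[0],D=P[1],o=P[2],R=P[3])
p=s["position"]*1000; print("s",round(.99452*p[0]-.10453*p[1],1),"lat",round(.10453*p[0]+.99452*p[1],1))
q=s["ee_rot"]; Rt=R.from_quat([q[1],q[2],q[3],q[0]]).as_matrix(); print("tool tilt along y", round(float(np.degrees(Rt[2,1])),2),"x",round(float(np.degrees(Rt[2,0])),2))
# tray floor / rim z by depth
hsv=cv2.cvtColor(im,cv2.COLOR_RGB2HSV).astype(int); v,u=np.mgrid[:400,:640]
yel=(abs(hsv[:,:,0]-24)<9)&(hsv[:,:,1]>130)
X=cloud(P,d,np.argwhere(yel&(u>360)&(u<435)&(v>195)&(v<290))[:,::-1]); 
A=np.c_[X[:,:2],np.ones(len(X))]; c=np.linalg.lstsq(A,X[:,2],rcond=None)[0]; print("floor z",round(float(np.median(X[:,2])),4),"slope x (rad)",np.round(c[:2],3))
rim=yel&(u>300)&(u<585)&(v>165)&(v<188)
X=cloud(P,d,np.argwhere(rim)[:,::-1]); k=X[:,2]>.050; X=X[k]
b=np.polyfit(X[:,0],X[:,2],1); print("rim n",len(X),"slope",round(b[0],4),"zmed",round(float(np.median(X[:,2])),4))
E
python3 chk.py w5
```

```text
shift mm [ -0.72 -16.62   1.61] turn [-0.34 -0.04  0.05] | clock 4.9 F [-11.8   1.5  14.1] w 10.5 pos [ 438.1 -267.5   52. ] yawy -5.95
s 463.6 lat -220.3
tool tilt along y -0.34 x 0.04
floor z 0.0443 slope x (rad) [-0.186  0.21 ]
rim n 2714 slope -0.0368 zmed 0.0557
```

View pics/w5.png

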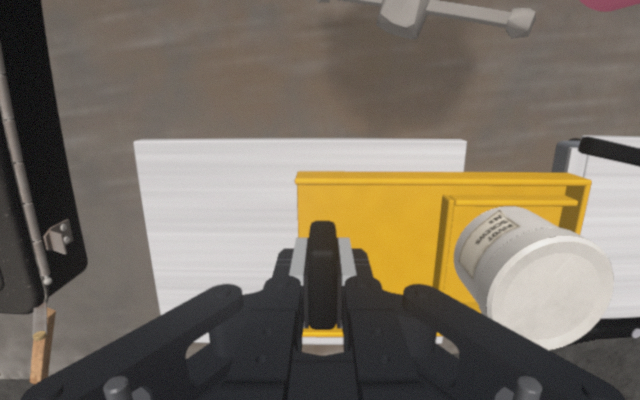

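Tray is unmoved relative to the camera (rim (296,172)→(590,179) as before), so no sag; the nose is at the dock edge at (580,180). Going on.

Request:
servo_tool([
  [0,3,0,0,0,0],
  [0,7,0,0,0,0],
  [0,11,0,0,0,0],
  [0,15,0,0,0,0],
  [0,19,0,0,0,0],
  [0,23,0,0,0,0],
  [0,26,0,0,0,0],
  [0,28,0,0,0,0],
])

```text
clock: 5.75
position: [0.4661, -0.2707, 0.052]
ee_rot: [-0.002, 0.743, 0.669, -0.002]
contact_force: [-11.6, 1.1, 12.0]
width: 0.0103
```

```bash
python3 chk.py w6
```

```text
shift mm [ -0.53 -44.79   1.74] turn [-0.32 -0.02  0.04] | clock 5.75 F [-11.6   1.1  12. ] w 10.3 pos [ 466.1 -270.7   52. ] yawy -5.96
s 491.8 lat -220.5
tool tilt along y -0.32 x 0.02
floor z 0.0443 slope x (rad) [-0.196  0.223]
rim n 2741 slope -0.03 zmed 0.0557
```

View pics/w6.png

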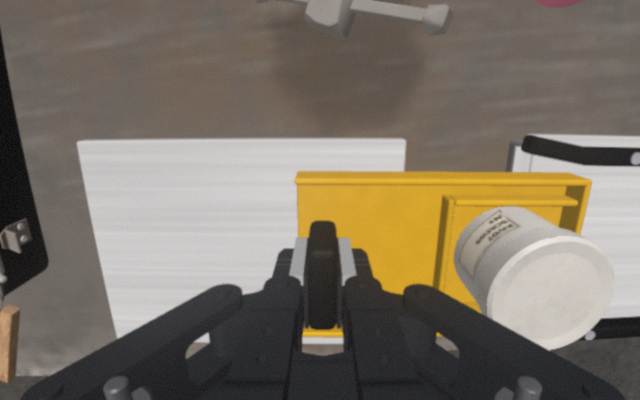

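```bash
cat > lat.py <<'E'
import sys
from h import *
f=np.load(sys.argv[1]+".npz"); im=f["im"]; P=(f["K"],f["D"],f["o"],f["R"])
hsv=cv2.cvtColor(im,cv2.COLOR_RGB2HSV).astype(int); v,u=np.mgrid[:400,:640]
yel=(abs(hsv[:,:,0]-24)<9)&(hsv[:,:,1]>130)
def L(X): X=X*1000; return .10453*X[:,0]+.99452*X[:,1], .99452*X[:,0]-.10453*X[:,1]
e=np.array([(k,np.where(yel[:,k])[0][0]-.5) for k in range(310,580)],float)
l,s=L(plane(P,e,.056)); b=np.polyfit(s,l,1); print("left rim lat at ends",np.round(np.polyval(b,[s[0],s[-1]]),2),"yaw rel dock deg",round(float(np.degrees(b[0])),2))
ca,cb=int(sys.argv[2]),int(sys.argv[3])
g=[]
for k in range(ca,cb):
    i=np.where(im[130:172,k].max(1)<100)[0]
    if len(i)>3: g.append((k,130+i[-1]+.5))
l,s=L(plane(P,np.array(g,float),.05)); b=np.polyfit(s,l,1); print("guide inner lat: mean",l.mean().round(2),"range",l.min().round(2),l.max().round(2),"s",s[[0,-1]].round(0),"yaw",round(float(np.degrees(b[0])),2))
E
python3 lat.py w6 590 638
```

```text
left rim lat at ends [-178.84 -179.05] yaw rel dock deg -0.1
guide inner lat: mean -176.41 range -176.86 -170.22 s [612. 636.] yaw 2.44
```

Request:
servo_tool([
  [0,4,0,0,0,0],
  [-0.3,9,-0.2,0,0,0],
  [-0.5,14,-0.5,0,0,0],
  [-0.7,20,-0.8,0,0,0],
  [-0.8,26,-1,0,0,0],
  [-0.8,32,-1.2,0,0,0],
  [-0.8,36,-1.2,0,0,0],
  [-0.8,38,-1.2,0,0,0],
])

```text
clock: 6.6
position: [0.5075, -0.2764, 0.0521]
ee_rot: [0.0, 0.743, 0.669, 0.0]
contact_force: [-3.0, -0.3, -1.9]
width: 0.0104
```

```bash
python3 chk.py w7; python3 lat.py w7 590 638
```

```text
shift mm [  0.77 -86.64   1.51] turn [ 0.04  0.02 -0.02] | clock 6.6 F [-3.  -0.3 -1.9] w 10.4 pos [ 507.5 -276.4   52.1] yawy -6.02
s 533.6 lat -221.8
tool tilt along y 0.04 x -0.02
floor z 0.0443 slope x (rad) [-0.195  0.215]
rim n 2803 slope -0.0309 zmed 0.0557
left rim lat at ends [-179.82 -180.94] yaw rel dock deg -0.55
guide inner lat: mean -176.62 range -176.75 -176.47 s [654. 678.] yaw 0.68
```

View pics/w7.png

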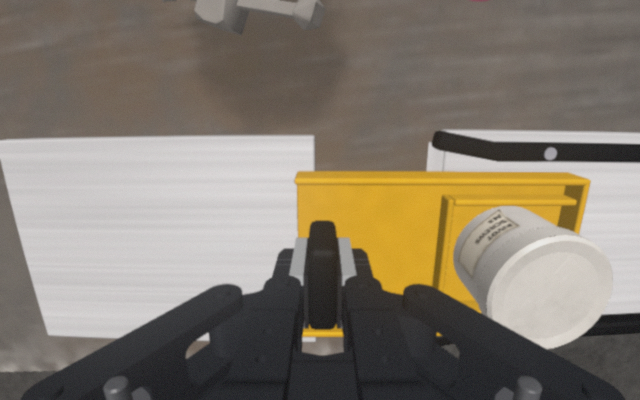

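Request:
servo_tool([
  [0,4,0,0,0,0],
  [0,9,0,0,0,0],
  [0,15,0,0,0,0],
  [0,21,0,0,0,0],
  [0,27,0,0,0,0],
  [0,33,0,0,0,0],
  [0,38,0,0,0,0],
  [0,41,0,0,0,0],
])

```text
clock: 7.45
position: [0.5488, -0.281, 0.0525]
ee_rot: [0.001, 0.743, 0.669, 0.0]
contact_force: [-0.7, 0.1, -4.3]
width: 0.0109
```

```bash
python3 chk.py w8; python3 lat.py w8 500 630
```

```text
shift mm [   1.   -128.15    1.77] turn [ 0.1   0.05 -0.03] | clock 7.45 F [-0.7  0.1 -4.3] w 10.9 pos [ 548.8 -281.    52.5] yawy -6.03
s 575.1 lat -222.1
tool tilt along y 0.1 x -0.05
floor z 0.0446 slope x (rad) [-0.166  0.17 ]
rim n 2873 slope -0.0325 zmed 0.0559
left rim lat at ends [-180.5  -181.03] yaw rel dock deg -0.26
guide inner lat: mean -176.5 range -176.74 -176.28 s [653. 716.] yaw -0.07
```

View pics/w8.png

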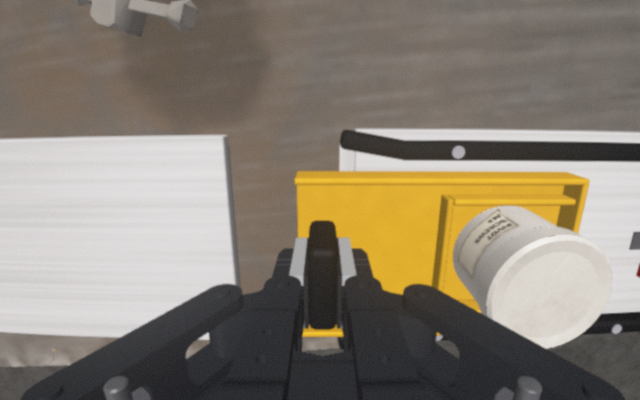

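Request:
servo_tool([
  [0,3,0,0,0,0],
  [0.2,8,0,0,0,0],
  [0.4,13,0,0,0,0],
  [0.4,18,0,0,0,0],
  [0.4,22,0,0,0,0],
  [0.4,25,0,0,0,0],
  [0.4,28,0.2,0,0,0],
  [0.4,30,0.4,0,0,0],
])

```text
clock: 8.3
position: [0.5782, -0.2837, 0.0524]
ee_rot: [0.001, 0.743, 0.669, 0.0]
contact_force: [-1.7, 1.2, -4.9]
width: 0.0105
```

```bash
python3 chk.py w9; python3 lat.py w9 450 630
```

```text
shift mm [   0.61 -157.7     1.65] turn [ 0.09  0.05 -0.03] | clock 8.3 F [-1.7  1.2 -4.9] w 10.5 pos [ 578.2 -283.7   52.4] yawy -6.03
s 604.7 lat -221.7
tool tilt along y 0.09 x -0.05
floor z 0.0445 slope x (rad) [-0.174  0.182]
rim n 2856 slope -0.0278 zmed 0.0558
left rim lat at ends [-180.27 -180.57] yaw rel dock deg -0.15
guide inner lat: mean -176.13 range -176.61 -170.23 s [660. 745.] yaw 0.65
```

View pics/w9.png

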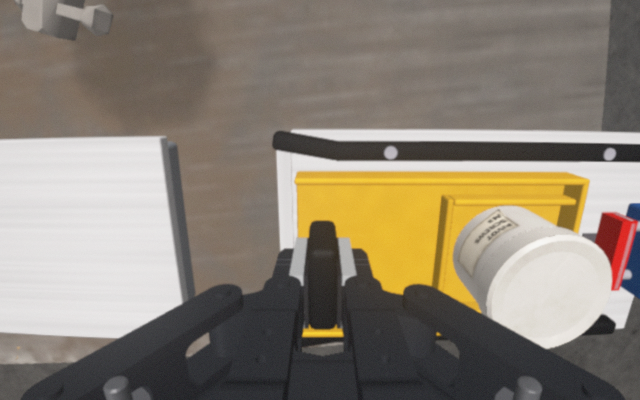

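The tray is wholly on the dock and the red pad at (612,245) is just ahead of the nose. Now small, force-watched steps.

Request:
servo_tool([
  [0,1,0.2,0,0,0],
  [0,3,0.4,0,0,0],
  [0,5,0.6,0,0,0],
  [0,7,0.6,0,0,0],
  [0,8,0.6,0,0,0],
  [0,8,0.6,0,0,0],
])

```text
clock: 8.95
position: [0.5862, -0.2847, 0.052]
ee_rot: [0.001, 0.743, 0.669, 0.0]
contact_force: [-2.8, 0.4, -1.1]
width: 0.0104
```

```bash
python3 chk.py w10
python3 - <<'E'
from h import *
f=np.load("w10.npz"); im=f["im"]; d=f["d"]; P=(f["K"],f["D"],f["o"],f["R"])
hsv=cv2.cvtColor(im,cv2.COLOR_RGB2HSV).astype(int); v,u=np.mgrid[:400,:640]
red=((hsv[:,:,0]<6)|(hsv[:,:,0]>174))&(hsv[:,:,1]>150)&(u>540)&(v<330)&(v>150)
gp=np.argwhere(red)[:,::-1]; print(gp.min(0),gp.max(0)); X=cloud(P,d,gp)*1000
s=.99452*X[:,0]-.10453*X[:,1]; k=abs(X[:,2]-55)<6; print("pad s",np.percentile(s[k],[1,5,50,95]).round(1))
E
```

```text
shift mm [   0.71 -165.73    1.21] turn [ 0.11  0.07 -0.04] | clock 8.95 F [-2.8  0.4 -1.1] w 10.4 pos [ 586.2 -284.7   52. ] yawy -6.04
s 612.7 lat -221.8
tool tilt along y 0.11 x -0.07
floor z 0.0442 slope x (rad) [-0.203  0.227]
rim n 2814 slope -0.0355 zmed 0.0557
[583 214] [621 263]
pad s [740.  740.4 742.  748.2]
```

View pics/w10.png

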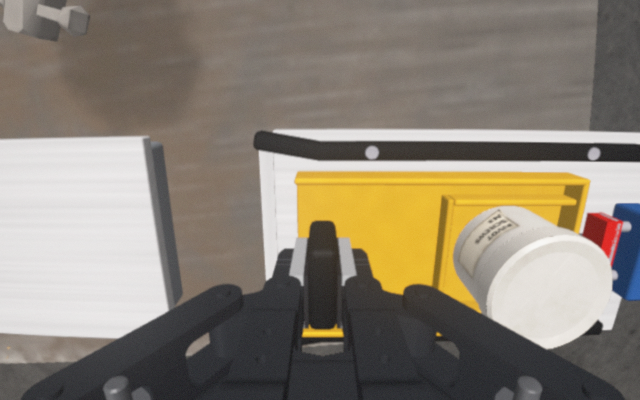

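Request:
servo_tool([
  [0,1,0.1,0,0,0],
  [0,2.5,0.1,0,0,0],
  [0,4,0.1,0,0,0],
  [0,5.5,0.1,0,0,0],
  [0,6.5,0.1,0,0,0],
  [0,7,0.1,0,0,0],
])

```text
clock: 9.6
position: [0.5925, -0.2852, 0.052]
ee_rot: [0.001, 0.743, 0.669, -0.0]
contact_force: [-5.6, 0.7, 1.5]
width: 0.0103
```

Request:
servo_tool([
  [0,0.5,0,0,0,0],
  [0,1,0,0,0,0],
  [0,1,0,0,0,0],
])

```text
clock: 9.9
position: [0.5935, -0.2854, 0.052]
ee_rot: [0.001, 0.743, 0.669, -0.0]
contact_force: [-5.0, -0.2, 1.7]
width: 0.0106
```

Request:
servo_tool([
  [0,0.5,0,0,0,0],
  [0,1,0,0,0,0],
  [0,1,0,0,0,0],
])

```text
clock: 10.2
position: [0.5945, -0.2855, 0.052]
ee_rot: [0.001, 0.743, 0.669, -0.0]
contact_force: [-4.0, 0.5, 1.6]
width: 0.0104
```

Request:
servo_tool([
  [0,0.5,0,0,0,0],
  [0,1,0,0,0,0],
  [0,1,0,0,0,0],
])

```text
clock: 10.5
position: [0.5955, -0.2856, 0.052]
ee_rot: [0.001, 0.743, 0.669, -0.0]
contact_force: [-5.2, 0.4, 1.8]
width: 0.0106
```

Request:
servo_tool([
  [0,0.5,0,0,0,0],
  [0,0.7,0,0,0,0],
  [0,0.7,0,0,0,0],
])

```text
clock: 10.8
position: [0.5961, -0.2856, 0.052]
ee_rot: [0.001, 0.743, 0.669, -0.0]
contact_force: [-4.8, 0.4, 1.5]
width: 0.0102
```

```bash
python3 chk.py w11
python3 - <<'E'
from h import *
f=np.load("w11.npz"); im=f["im"]
cv2.imwrite("pics/w11c.png",cv2.resize(im[150:340,480:640,::-1],None,fx=3,fy=3,interpolation=cv2.INTER_CUBIC))
E
```

```text
shift mm [   0.65 -175.73    1.39] turn [ 0.04  0.06 -0.03] | clock 10.8 F [-4.8  0.4  1.5] w 10.2 pos [ 596.1 -285.6   52. ] yawy -6.03
s 622.7 lat -221.8
tool tilt along y 0.04 x -0.06
floor z 0.0442 slope x (rad) [-0.154  0.163]
rim n 2799 slope -0.0337 zmed 0.0557
```

View pics/w11c.png

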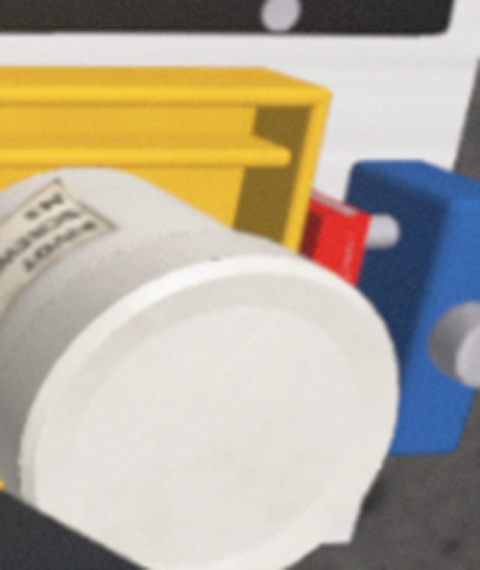

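The pad (crop (330,240)) sits right at the nose wall (crop (310,215)), so contact is near. Friction baseline is about 5 N. On in half-millimetre steps.

Request:
servo_tool([
  [0,0.3,0,0,0,0],
  [0,0.6,0,0,0,0],
  [0,0.6,0,0,0,0],
])

```text
clock: 11.15
position: [0.5967, -0.2857, 0.0521]
ee_rot: [0.001, 0.743, 0.669, -0.0]
contact_force: [-5.6, 0.6, 2.6]
width: 0.0102
```

Request:
servo_tool([
  [0,0.3,0,0,0,0],
  [0,0.6,0,0,0,0],
  [0,0.6,0,0,0,0],
])

```text
clock: 11.45
position: [0.597, -0.2857, 0.0521]
ee_rot: [0.0, 0.743, 0.669, -0.0]
contact_force: [-5.7, 0.2, 2.2]
width: 0.0105
```

Request:
servo_tool([
  [0,0.3,0,0,0,0],
  [0,0.6,0,0,0,0],
  [0,0.6,0,0,0,0],
])

```text
clock: 11.75
position: [0.5972, -0.2857, 0.052]
ee_rot: [0.0, 0.743, 0.669, -0.001]
contact_force: [-7.0, 1.0, 2.8]
width: 0.0102
```

Request:
servo_tool([
  [0,0.4,0,0,0,0],
  [0,0.8,0,0,0,0],
  [0,0.8,0,0,0,0],
])

```text
clock: 12.05
position: [0.5975, -0.2858, 0.052]
ee_rot: [-0.0, 0.743, 0.669, -0.001]
contact_force: [-7.2, 1.3, 2.9]
width: 0.0104
```

Request:
servo_tool([
  [0,0.4,0,0,0,0],
  [0,0.8,0,0,0,0],
  [0,0.8,0,0,0,0],
])

```text
clock: 12.35
position: [0.5977, -0.2858, 0.052]
ee_rot: [-0.001, 0.743, 0.669, -0.001]
contact_force: [-9.1, 0.5, 4.6]
width: 0.01
```

Request:
servo_tool([
  [0,0.5,0,0,0,0],
  [0,1,0,0,0,0],
  [0,1,0,0,0,0],
])

```text
clock: 12.65
position: [0.5981, -0.2858, 0.052]
ee_rot: [-0.001, 0.743, 0.669, -0.002]
contact_force: [-10.6, -0.5, 4.4]
width: 0.0105
```

Request:
servo_tool([
  [0,0.5,0,0,0,0],
  [0,1,0,0,0,0],
  [0,1,0,0,0,0],
])

```text
clock: 12.95
position: [0.5984, -0.2858, 0.052]
ee_rot: [-0.002, 0.743, 0.669, -0.002]
contact_force: [-12.8, -0.2, 6.2]
width: 0.01
```

Request:
servo_tool([
  [0,0.5,0,0,0,0],
  [0,1,0,0,0,0],
  [0,1,0,0,0,0],
])

```text
clock: 13.25
position: [0.5987, -0.2859, 0.052]
ee_rot: [-0.002, 0.743, 0.669, -0.002]
contact_force: [-13.6, -0.7, 6.0]
width: 0.0102
```

```bash
python3 chk.py w12; python3 lat.py w12 450 630
```

```text
shift mm [   0.68 -178.27    2.72] turn [-0.38  0.02 -0.01] | clock 13.25 F [-13.6  -0.7   6. ] w 10.2 pos [ 598.7 -285.9   52. ] yawy -6.01
s 625.3 lat -221.7
tool tilt along y -0.38 x -0.02
floor z 0.0443 slope x (rad) [-0.18   0.203]
rim n 2721 slope -0.051 zmed 0.0557
left rim lat at ends [-180.22 -180.59] yaw rel dock deg -0.18
guide inner lat: mean -176.17 range -176.58 -170.31 s [681. 762.] yaw 0.55
```

Request:
servo_tool([
  [0,0.5,0,0,0,0],
  [0,1,0,0,0,0],
  [0,1,0,0,0,0],
  [0,1,0,0,0,0],
  [0,1,0,0,0,0],
])

```text
clock: 13.8
position: [0.599, -0.2859, 0.052]
ee_rot: [-0.003, 0.743, 0.669, -0.003]
contact_force: [-15.4, 0.5, 6.6]
width: 0.0104
```

About 7–10 N on the spring. Releasing.

Request:
servo_tool([
  [0,0,0,0,0,0],
  [0,0,0,0,0,0],
  [0,0,0,0,0,0],
  [0,0,0,0,0,0],
  [0,0,0,0,0,0],
  [0,0,0,0,0,0],
], hand=125, grip_force=30)

```text
clock: 14.4
position: [0.6043, -0.2864, 0.0516]
ee_rot: [0.001, 0.743, 0.669, 0.0]
contact_force: [-0.3, -0.0, 0.1]
width: 0.0437
```

```bash
python3 chk.py w13
```

```text
shift mm [   0.55 -183.95    0.75] turn [ 0.12  0.05 -0.03] | clock 14.4 F [-0.3 -0.   0.1] w 43.7 pos [ 604.3 -286.4   51.6] yawy -6.03
s 630.9 lat -221.7
tool tilt along y 0.12 x -0.05
floor z 0.0444 slope x (rad) [-0.093  0.192]
rim n 2617 slope -0.0286 zmed 0.0557
```

View pics/w13.png

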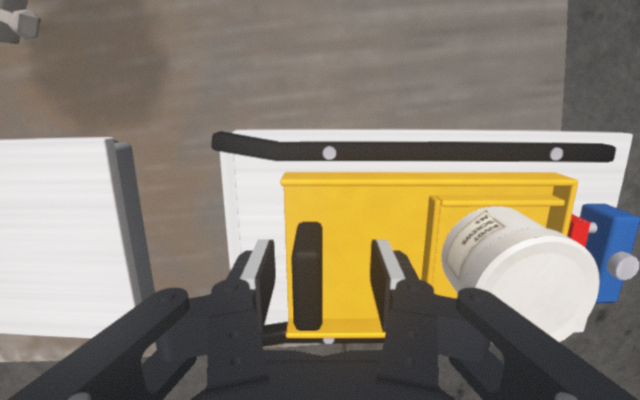

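Fingers at (255,290) and (390,285) are clear of the grip at (308,275), and the nose touches the pad at (580,230). Rising straight up.

Request:
servo_tool([
  [0,-1,-5,0,0,0],
  [0,-3,-15,0,0,0],
  [0,-4,-30,0,0,0],
  [0,-4,-55,0,0,0],
  [0,-4,-85,0,0,0],
  [0,-4,-115,0,0,0],
  [0,-4,-135,0,0,0],
  [0,-4,-140,0,0,0],
])

```text
clock: 15.25
position: [0.6013, -0.2868, 0.1965]
ee_rot: [0.005, 0.743, 0.669, 0.001]
contact_force: [0.6, -0.9, -0.4]
width: 0.0435
```

Request:
servo_tool([
  [0,30,0,0,0,0],
  [0,60,0,0,0,0],
  [0,80,0,0,0,0],
  [0,80,0,0,0,0],
  [0,80,0,0,0,0],
])

```text
clock: 15.75
position: [0.6785, -0.2939, 0.1908]
ee_rot: [-0.0, 0.743, 0.669, -0.0]
contact_force: [-0.3, 0.1, 0.2]
width: 0.0431
```

Run:
```python
from h import *
s=telemetry.get_state(); im,d=cams.get_image("wrist"); P=pose("wrist",s); print(s["clock"],s["position"])
cv2.imwrite("pics/w14.png",im[:,:,::-1]); np.savez("w14.npz",im=im,d=d,K=P[0],D=P[1],o=P[2],R=P[3])
for n in ("top","scene"):
    im,d=cams.get_image(n); c=im[120:320,330:460] if n=="top" else im[190:310,310:470]
    cv2.imwrite(f"pics/{n}2.png",cv2.resize(c[:,:,::-1],None,fx=3,fy=3,interpolation=cv2.INTER_CUBIC))
```

```text
15.75 [ 0.67852432 -0.29393885  0.19079946]
```

View pics/w14.png

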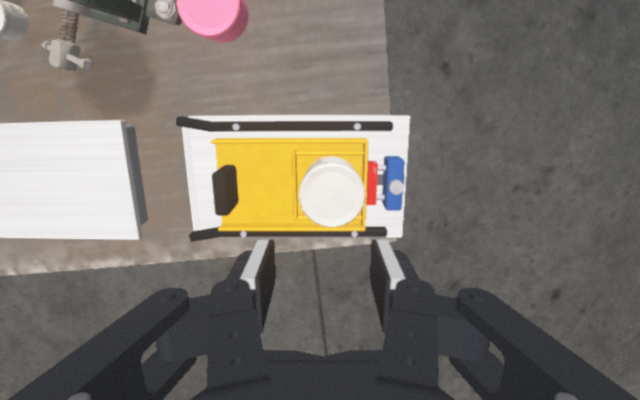

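View pics/scene2.png

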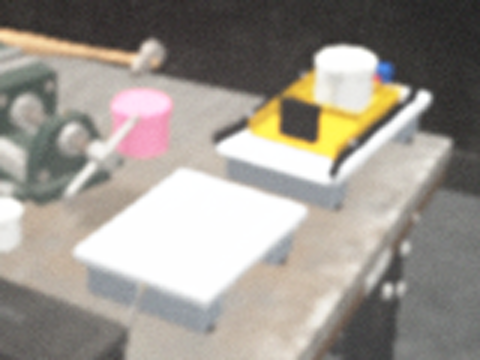

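Run:
```python
from h import *
f=np.load("w14.npz"); im=f["im"]; d=f["d"]; P=(f["K"],f["D"],f["o"],f["R"])
cv2.imwrite("pics/w14c.png",cv2.resize(im[130:240,290:420,::-1],None,fx=5,fy=5,interpolation=cv2.INTER_CUBIC))
hsv=cv2.cvtColor(im,cv2.COLOR_RGB2HSV).astype(int); v,u=np.mgrid[:400,:640]
yel=(abs(hsv[:,:,0]-24)<9)&(hsv[:,:,1]>130)&(u>200)&(u<372)&(v>130)&(v<240)
def L(X): X=X*1000; return .10453*X[:,0]+.99452*X[:,1], .99452*X[:,0]-.10453*X[:,1]
def rob(s,l):
    for _ in range(4):
        b=np.polyfit(s,l,1); r=l-np.polyval(b,s); k=abs(r)<1; s,l=s[k],l[k]
    return b,s
tot=0
for side,n in ((0,"left rim"),(-1,"right rim")):
    e=np.array([(k,np.where(yel[:,k])[0][side]+(-.5 if side==0 else .5)) for k in range(245,360)],float)
    l,s=L(plane(P,e,.056)); b,s2=rob(s,l); print(n,np.polyval(b,690).round(2),"yaw",np.degrees(b[0]).round(2),len(s2))
dark=im.max(2)<110
for a,b_,side,z,n in ((110,145,-1,.05,"left guide"),(215,245,0,.04,"right guide")):
    e=[]
    for k in range(245,370):
        i=np.where(dark[a:b_,k])[0]
        if len(i)>2: e.append((k,a+i[side]+(.5 if side else -.5)))
    l,s=L(plane(P,np.array(e,float),z)); b,s2=rob(s,l); print(n,np.polyval(b,690).round(2),"yaw",np.degrees(b[0]).round(2),len(s2))
red=((hsv[:,:,0]<6)|(hsv[:,:,0]>174))&(hsv[:,:,1]>150)&(u>350)&(u<385)&(v<215)&(v>150)
gp=np.argwhere(red)[:,::-1]; print("red px",gp.min(0),gp.max(0))
e=np.array([(np.where(red[k])[0][0]-.5,k) for k in range(170,198)],float); l,s=L(plane(P,e,.0575)); print("pad front s",np.median(s).round(1))
e=np.array([(np.where(yel[k])[0][-1]+.5,k) for k in range(145,160)],float); l,s=L(plane(P,e,.056)); print("nose s",np.median(s).round(1))
```

```text
left rim -182.68 yaw -0.09 115
right rim -263.91 yaw 0.17 115
left guide -176.09 yaw 0.22 119
right guide -270.56 yaw 0.08 112
red px [367 162] [376 203]
pad front s 743.3
nose s 741.8
```

View pics/w14c.png

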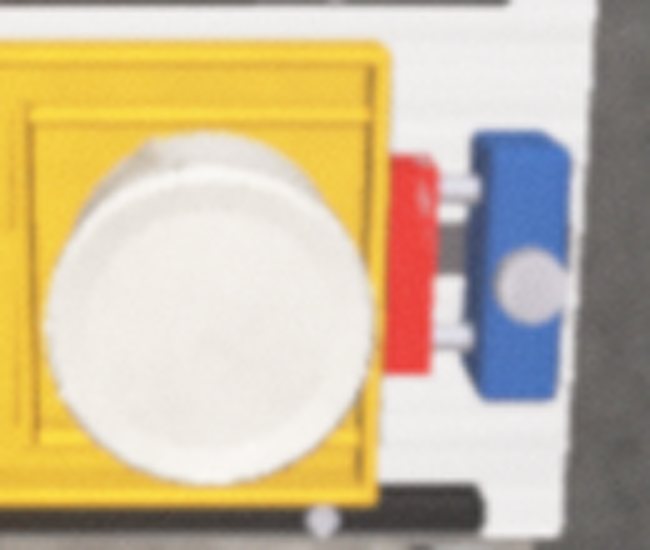

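Run:
```python
from h import *
def L(X): X=X*1000; return .99452*X[:,0]-.10453*X[:,1]
for n in ("w9","w10","w11","w12","w13"):
    f=np.load(n+".npz"); im=f["im"]; P=(f["K"],f["D"],f["o"],f["R"])
    hsv=cv2.cvtColor(im,cv2.COLOR_RGB2HSV).astype(int)
    yel=(abs(hsv[:,:,0]-24)<9)&(hsv[:,:,1]>130)
    # nose outer edge along rows 183..198 
    e=np.array([(np.where(yel[k,:])[0][-1]+.5,k) for k in range(184,205)],float); s=L(plane(P,e,.056))
    # tail edge
    t=np.array([(np.where(yel[k,:])[0][0]-.5,k) for k in range(182,215)],float); st=L(plane(P,t,.044))
    blu=(abs(hsv[:,:,0]-109)<8)&(hsv[:,:,1]>140)
    red=((hsv[:,:,0]<6)|(hsv[:,:,0]>174))&(hsv[:,:,1]>150)
    rows=range(218,232); rb=[]
    for k in rows:
        r=np.where(red[k,540:])[0]; b=np.where(blu[k,540:])[0]
        if len(r) and len(b): rb.append((r[-1]+540.5,k,b[0]+539.5,k))
    rb=np.array(rb,float)
    o="" 
    if len(rb): o=f"pad back s {np.median(L(plane(P,rb[:,:2],.0575))):.2f} carriage front {np.median(L(plane(P,rb[:,2:],.0575))):.2f}"
    print(n,"nose",np.median(s).round(2),"tail",np.median(st).round(2),o)
```

```text
w9 nose 721.76 tail 592.98 pad back s 742.09 carriage front 748.36
w10 nose 729.9 tail 601.11 pad back s 747.31 carriage front 755.02
w11 nose 739.92 tail 611.11 pad back s 749.45 carriage front 755.35
w12 nose 742.57 tail 613.59 pad back s 751.38 carriage front 755.32
w13 nose 742.07 tail 613.25 pad back s 750.97 carriage front 755.26
```

After release the pad sits 1.5 mm further in than before contact (≈4–5 N still held by the spring), and the tray is centred and straight. Handing in.

```bash
python3 -c "
from rig import sign_off
print(sign_off())"
```

```text
the job is handed in; nothing more can be done
None
```

The tray, with the screw tin in it, is on the dock between the guides, released and resting against the red buffer. I handed the job in at about 16 s. No verdict came back, so what follows rests on my own checks.

**Moves:** I gripped the tray by its black block and turned it about 2° on the stand to line it up with the dock. I slid it across the gap while pressing the tail lightly down, then eased that pressure before the tail left the stand. The tray kept the same pose relative to the gripper in every wrist picture over the gap, and the gripper stayed within 0.4° of vertical.

**Pressing the buffer:** The total push just before release was about 15 N, of which sliding friction was about 5 N. I put the spring force at 7–10 N, consistent with about 2.4 mm of travel past contact.

**Last checks, after letting go:**
- **Buffer:** the pad is still about 1.5 mm further in than before contact, roughly 4–5 N. The nose is touching it with no visible gap.
- **Position:** the tray is midway between the guides, within about 0.3° of the dock's direction. Its tail is about 32 mm past the entry edge.
- **Tin:** it stands upright in the nose pocket.
- **Bystanders:** the arm stayed clear of the cork block and the whetstone, but I did not measure their positions again.

**Disagreements:**
- The wrist camera made the guides about 94 mm apart instead of the 87 mm given, so I relied only on their midpoint.
- The slopes I computed from the depth pictures were too noisy to use, so I judged level from the tool's tilt and the unchanged picture.

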